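Assemble a slab-gel cassette with spacers and square it in the jig

ROBOT

A 7-joint arm with a two-finger parallel gripper is mounted at the origin on a cart in front of the work surface, level with it; the furniture and walls round the work are solid. World frame = base frame: x ahead of the robot, y to its left, z up, the work surface at z = 0. Lengths are in m, angles in rad, forces in N, time in s.
With the tool pointing down it reaches from about 0.4 to 0.9 m from the base axis. Payload 5.6 kg.
Tool frame: the origin (TCP) lies on the front face of the gripper's body, between the roots of the fingers; the fingertips stand 88 mm ahead of it and the grasp point (between the pads) lies 69 mm ahead of it (r.finger_overhang is the distance from the TCP to the fingertips, in m); z points along the fingers, y is the line along which they close (so a half turn about z gives the same grasp; the last joint's range is limited). The gripper opens to 92 mm and grips with 3 to 60 N. Pads are 20 mm wide; open, the fingers measure 128 mm over their backs; the gripper's body (75 mm by 189 mm) begins 69 mm behind the grasp point.
Start: joints at [-1.281, 0.468, -0.012, 1.603, 0.006, 1.071, -0.056], TCP at [0.212, 0.614, 0.303] pointing down, gripper open.
Joint ranges: [-2.53, 2.53], [-0.31, 2.02], [-1.57, 1.55], [0.28, 2.44], [-1.29, 4.43], [0.15, 1.84], [-2.92, 2.92]. Speed limits (rad/s): [2.57, 2.57, 3.14, 3.14, 3.14, 3.14, 3.14].

INTERFACE

Orientations are given as a rotation vector (axis times angle).
In Python, from rig import r gives the robot as it stands. The module is installed in compiled form; this text tells all that it offers.
- The arm moves only by the tool jog_arm, never from a script. Its argument "deltas" is a list of rows, each a list of 5 numbers: the finger opening in cm, from 0 to 9.19, then the shift along the tool's x, y, z in cm, then the turn about the tool's z in degrees. A call has 1 to 10 rows; each row is the pose to reach, as a shift and turn from the pose commanded when the call began, along the tool's axes at that moment; what a row does not reach only later rows make up. A row lasts 1/10 s, in which the tool goes at most 50 mm and 8.59 degrees, less where a joint would pass 70% of its speed; a pose out of reach is approached as far as the arm can. A call with a gripper value outside its range is refused whole. The fingers move at their own pace and stop on an object; "newtons" is the grip in N (left out, the last holds). Time passes only in rows, so rows that repeat a pose let the fingers close. It gives the time, the measured TCP pose, the force, the opening and the grip force at its end, in the units of the state.
- r.get_obs(): the state, without advancing time (a new reading comes with each control period).
- r.snapshot(name): name is "scene" or "top" or "wrist"; returns the picture (420x560x3 uint8, red, green, blue); there is no depth.
- r.get_calibration(name): a dict with "fx", "fy", "cx", "cy" (pixels), "extrinsics" (4x4, takes a point from camera to world coordinates); the wrist camera has in their place "mount" (4x4, takes a point from camera to tool coordinates, whose origin is the TCP and whose axes are the flange's). Camera axes: x right, y down, z forward; pixel columns grow to the right and rows downward; lengths in m; the calibration is good to about 2 mm. The wrist camera is an equidistant fisheye: a pixel r from the principal point sees the ray r / f radians off the axis. A picture is of the moment at which its call begins: read the wrist's pose just before it. get_calibration takes no time and is no camera call.
- r.hand_in(): hands the job in; it is judged then, once.
The state is a dict: "time_s": time; "joint_pos": joint angles; "qd": joint speeds; "tau": joint torques, N m; "ee_pos": TCP position; "orientation": TCP orientation; "ft_force": force on the tool from outside, world axes, zero at the start; "torque": the same for the moment, N m; "width": opening from 0.0 (shut) to 1.0 (fully open); "grip_force": force on a finger pad.
Only numpy, scipy, OpenCV 4.12 (cv2) and the standard library are available. Lean on these libraries where they do the work, as an engineer would, in place of code of your own. Each camera call takes 0.05 s, during which the arm holds its last target. There are 200 camera calls.

TASK

Assemble the gel cassette in the aluminium jig: lay the two long spacer strips flat on the glass plate, one along each long side edge and level with it, then gently lay the white notched plate on the spacers, squarely over the glass, with its notch towards the jig's lever. When the stack is complete, press the jig's spring lever right down to its stop for a moment so that it squares glass, spacers and notched plate against the end fence, then let it come back up. Leave the short spacer and everything else round the work where it is.

Things in the scene. Friction and masses are not known exactly. Their poses are not given: they have to be found in the camera images.
- jig: Fixed aluminium assembly jig, base 178 x 100 mm, flat bed 12 mm above the worktop. Origin: on the worktop under the middle of the squared stack; local x points to the end fence, z up. Bed open at both sides from x = -65 to +38 mm. The lever's two brackets stand at the other end, x = -95 to -69 mm, y = +-37 to 47 mm, 68 mm high
- fence (a point): Middle of the fence's inner face, jig x = +60 mm, 21 mm above the worktop. The fence and its two side cheeks end 30 mm above the worktop; the cheeks stand at jig x = 38 to 66 mm, inner faces at y = +-37.5 mm. Set parts down 3 to 5 mm short of the fence, so that they clear it and the lever's foot, and let the lever push them home
- squaring_lever (a joint): Spring lever, rad: 0 = up at rest, 0.30 = down at its stop. Hinge along jig y at x = -82 mm, z = 55 mm. Pressing the pedal swings a white pusher foot (64 mm wide, reaches all layers) to the fence: face at jig x = -70 mm or farther back at rest, -61.5 mm at the stop (end of the squared stack -60). About 4 N at the pedal to start, 10 N at the stop; springs back
- pedal_pad (a point): Middle of the top face of the lever's black rubber pedal pad (32 x 46 mm), moves with the lever; at rest about 81 mm above the worktop and sloping up by 0.3 rad, at the stop level and 64 mm above the worktop, 144 mm from the jig's origin on its -x side
- glass_plate: Clear glass plate 120 x 68 x 5 mm (x, y, z), loose, already lying on the jig's bed with its long side along the jig's x, a few mm short of the fence. Origin: centre of its underside
- notched_plate: White ceramic plate 120 x 68 x 5 mm (x, y, z), 0.15 kg, lying flat on the worktop. A notch 40 mm wide and 16 mm deep is cut from its -x end, which leaves two ears 14 mm wide; its +x end is straight. Origin: centre of its underside (of the full 120 x 68 outline)
- notch (a point): Middle of the notch of the white plate, 52 mm from the plate's origin on its -x side
- spacer_a: Grey plastic strip 120 x 10 x 6 mm (x, y, z), one of the two long spacers, lying flat on the worktop. Origin: centre of its underside. The two long spacers are alike and may go on either side, either way round; laid level with the glass's edge its centre line is 29 mm from the glass's middle
- spacer_b: The other long spacer, same as spacer_a
- spacer_short: Grey plastic strip 80 x 10 x 6 mm from a smaller cassette, lying on the worktop: leave it. Origin: centre of its underside
- comb: Pale gel comb, 30 x 92 x 4 mm, lying loose: leave it
- tape_roll: Roll of tape lying flat, 82 mm across, 19 mm high: leave it
- bottle_dye: Brown bottle with black cap, 44 mm across, 85 mm high, standing loose beside the jig: leave it standing
- bench_timer: White bench timer 66 x 66 x 19 mm, loose: leave it
- mini_centrifuge: Round white centrifuge, fixed, 165 mm across, 78 mm high at its rim, with its lid standing open behind up to 240 mm high (far side from the robot). Origin: under its middle. A low gripper must stay clear of it
- vortex_mixer: Grey vortex mixer, fixed, about 170 x 145 mm, 135 mm high. Origin: under its middle

How it is judged:
By the outcome, as a careful person would: the job done as asked, in the order asked, and still so for the second after the job is handed in, with the robot touching nothing.
It also fails if it takes over 72 s, if anything falls off the work surface, if the arm or the gripper's body presses on something with over 40 N, if the wrist force passes 120 N, or if a joint passes its speed limit or range.

## Working session

There is one attempt and no reset: what is moved stays moved. The work goes in short steps, Python scripts to look and compute and a tool call to move; the robot and the scene stay as the last step left them, time stands still between calls to the robot, and variables do not carry over. Pictures are saved under pics/ and viewed, at most 10 in all, crops included, and the job is handed in when it is done.

Besides the shell and the picture viewer there is one more tool, called after "Emit:" by a JSON object that holds its "op" and its "data", one argument or row to a line. jog_arm: Moves the arm, as the interface text tells. Its arguments: {"type":"object","properties":{"deltas":{"type":"array"},"newtons":{"type":"number"}},"required":["deltas"]}

```bash
mkdir -p pics; python3 - <<'E'
from rig import r
import cv2,numpy as np
o=r.get_obs();print(o)
for n in("top","scene"):
    im=r.snapshot(n);cv2.imwrite(f"pics/{n}0.png",im[:,:,::-1])
    print(n,r.get_calibration(n))
print(r.get_calibration("wrist"), r.finger_overhang)
E
```

```text
{'time_s': 0.0, 'joint_pos': array([-1.28100746,  0.46834184, -0.01162679,  1.60359736,  0.0060086 ,
        1.07140414, -0.05629743]), 'qd': array([-0.00018077,  0.00121705,  0.00026323, -0.00042436,  0.0004673 ,
        0.00183909,  0.00091906]), 'tau': array([-7.00809287e-04, -5.20568669e+01, -1.28676882e-02, -2.43750179e+01,
       -5.67147962e-02,  1.72044238e-02,  1.35599153e-04]), 'ee_pos': array([0.21224932, 0.61392514, 0.30177403]), 'orientation': array([-5.20362551e-01, -3.09802673e+00,  2.68261518e-03]), 'ft_force': array([ 0.77878059, -0.47520153,  0.67996055]), 'torque': array([ 0.02230745,  0.01078094, -0.03301948]), 'grip_force': 0.0, 'width': 0.9979488246103206}
top {'fx': 403.72184985749567, 'fy': 403.72184985749567, 'cx': 276.4224796874883, 'cy': 208.393568059573, 'extrinsics': array([[ 1.44163888e-03, -9.81168454e-01,  1.93148610e-01,
         2.68409896e-01],
       [-9.99998317e-01, -1.63359279e-03, -8.34555594e-04,
        -1.24265639e-02],
       [ 1.13436580e-03, -1.93147082e-01, -9.81169159e-01,
         1.37009680e+00],
       [ 0.00000000e+00,  0.00000000e+
[... 176 characters left out ...]
[[-0.69769409,  0.59670716, -0.39643854,  1.0262505 ],
       [ 0.71632534,  0.5888341 , -0.37436935,  0.46983436],
       [ 0.01004766, -0.54517425, -0.83826253,  1.08562361],
       [ 0.        ,  0.        ,  0.        ,  1.        ]])}
{'fx': 325.19226210127806, 'fy': 325.19226210127806, 'cx': 276.3451489549184, 'cy': 211.2454001265257, 'mount': array([[ 9.44623002e-04, -9.67970827e-01, -2.51060919e-01,
         7.09265427e-02],
       [ 9.99999492e-01,  8.26275751e-04,  5.76799051e-04,
        -2.37008678e-04],
       [-3.50879106e-04, -2.51061336e-01,  9.67971116e-01,
        -8.13986890e-02],
       [ 0.00000000e+00,  0.00000000e+00,  0.00000000e+00,
         1.00000000e+00]])} 0.0881
```

View pics/top0.png

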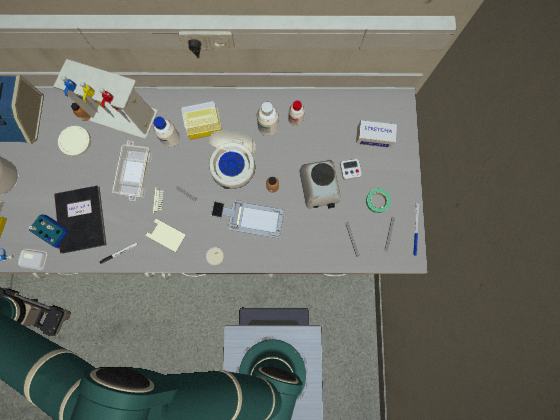

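View pics/scene0.png

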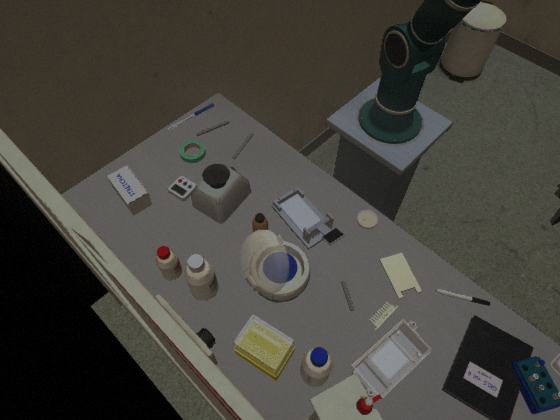

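The top view shows the jig at about (256,219) with its pedal at (218,209). The notched plate is at (164,235) and the long spacers are at (352,239) and (390,234). The short spacer is at (186,193). The scene view agrees. Next I'll write the helpers and get coarse positions.

```bash
cat > h.py <<'E'
from rig import r
import numpy as np, cv2
from scipy.spatial.transform import Rotation as R
def T(o):
    M=np.eye(4);M[:3,:3]=R.from_rotvec(o["orientation"]).as_matrix();M[:3,3]=o["ee_pos"];return M
def snap(n,f=None):
    M=T(r.get_obs());im=r.snapshot(n)[:,:,::-1].copy()
    if f:cv2.imwrite(f"pics/{f}.png",im)
    c=r.get_calibration(n);E=M@c["mount"] if n=="wrist" else c["extrinsics"]
    return im,(n,c,E)
def world(cam,uv,z):
    n,c,E=cam;uv=np.atleast_2d(uv).astype(float)
    p=(uv-[c["cx"],c["cy"]])/[c["fx"],c["fy"]]
    if n=="wrist":
        t=np.linalg.norm(p,axis=1,keepdims=True);d=np.hstack([p*np.sinc(t/np.pi),np.cos(t)])
    else:d=np.hstack([p,np.ones((len(p),1))])
    d=d@E[:3,:3].T;return E[:3,3]+d*((z-E[2,3])/d[:,2:])
def pix(cam,P):
    n,c,E=cam;q=(np.atleast_2d(P)-E[:3,3])@E[:3,:3]
    if n=="wrist":
        s=np.linalg.norm(q[:,:2],axis=1,keepdims=True);p=q[:,:2]/s*np.arctan2(s,q[:,2:])
    else:p=q[:,:2]/q[:,2:]
    return p*[c["fx"],c["fy"]]+[c["cx"],c["cy"]]
def goto(xyz,yaw=None):
    """shift (cm, tool axes) and turn (deg) to put the TCP at xyz with tool-y at world yaw (deg, mod 180)"""
    M=T(r.get_obs());d=M[:3,:3].T@(np.array(xyz)-M[:3,3])*100
    a=0
    if yaw is not None:
        v=M[:3,:3].T@[np.cos(np.radians(yaw)),np.sin(np.radians(yaw)),0]
        a=np.degrees(np.arctan2(-v[0],v[1]));a=(a+90)%180-90
    print("rows shift",d.round(2),"turn",round(a,1),"(other way",round(a-180*np.sign(a),1),") j7",r.get_obs()["joint_pos"][6].round(2))
E
python3 - <<'E'
from h import *
im,cam=snap("top","t1")
c=cv2.resize(im[165:275,150:410],None,fx=3,fy=3,interpolation=cv2.INTER_CUBIC);cv2.imwrite("pics/t1c.png",c)
for k,uv,z in(("jig",(256,219),.02),("pedal",(218,209),.08),("plate",(164,235),.005),("s1",(352,239),.006),("s2",(390,234),.006),("short",(186,193),.006)):print(k,world(cam,uv,z).round(3))
E
```

```text
jig [[0.497 0.056 0.02 ]]
pedal [[0.52  0.177 0.08 ]]
plate [[0.444 0.369 0.005]]
s1 [[ 0.432 -0.27   0.006]]
s2 [[ 0.449 -0.4    0.006]]
short [[0.591 0.3   0.006]]
```

View pics/t1c.png

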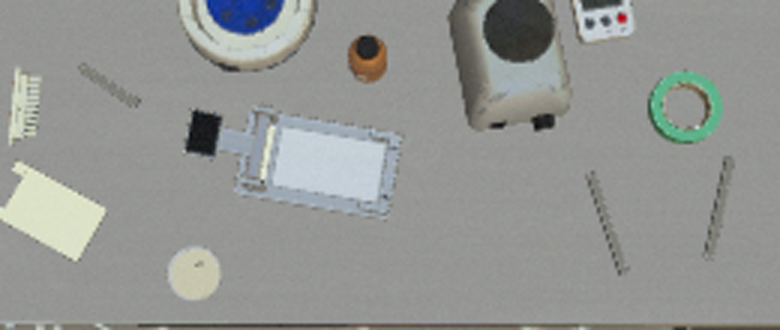

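The crop shows spacer 1 from (590,172) to (624,273) and spacer 2 from (729,156) to (708,259). The plate's notch is at its upper-left end and the jig's lever is to the left. I'll move over the plate first, then the jig, for closer looks.

```bash
python3 - <<'E'
from h import *
goto((.45,.37,.28),90)
goto((.50,.06,.28),90)
E
```

```text
rows shift [-30.44 -15.29   2.22] turn -19.1 (other way 160.9 ) j7 -0.06
rows shift [-45.3  -42.96   2.26] turn -19.1 (other way 160.9 ) j7 -0.06
```

Emit:
{"op": "jog_arm", "data": {
  "deltas": [
    [9.19,-4,-2,0.5,-3],
    [9.19,-8,-4,1,-6],
    [9.19,-12,-6,1.5,-10],
    [9.19,-17,-8.5,2,-14],
    [9.19,-22,-11,2.2,-19],
    [9.19,-27,-13.5,2.2,-19],
    [9.19,-30.4,-15.3,2.2,-19],
    [9.19,-30.4,-15.3,2.2,-19]
  ]
}}

```text
time_s: 0.95
ee_pos: [0.4549, 0.364, 0.2806]
orientation: [0.019, 3.139, -0.005]
ft_force: [-0.2, 0.5, -0.6]
width: 0.997
grip_force: 0.0
```

```bash
python3 - <<'E'
from h import *
print(r.get_obs()["time_s"])
im,cam=snap("wrist","w1")
np.save("cam1.npy",cam[2])
goto((.50,.06,.28),90)
E
```

```text
0.95
rows shift [ -4.97 -30.56   0.11] turn -0.5 (other way 179.5 ) j7 0.83
```

Emit:
{"op": "jog_arm", "data": {
  "deltas": [
    [9.19,-1,-5,0,0],
    [9.19,-2,-10,0,0],
    [9.19,-3,-15,0,0],
    [9.19,-4,-20,0,0],
    [9.19,-5,-25,0,0],
    [9.19,-5,-30,0,0],
    [9.19,-5,-30,0,0],
    [9.19,-5,-30,0,0]
  ]
}}

```text
time_s: 1.8
ee_pos: [0.4991, 0.0704, 0.2807]
orientation: [-0.004, -3.142, -0.001]
ft_force: [0.1, 0.8, -0.3]
width: 1.001
grip_force: 0.0
```

```bash
python3 - <<'E'
from h import *
im,cam=snap("wrist","w2")
np.save("cam2.npy",cam[2])
a=cv2.imread("pics/w1.png");cv2.imwrite("pics/w12.png",np.vstack([a,im])[:,:])
s=np.hstack([a[60:360,80:480],im[60:360,80:480]]);cv2.imwrite("pics/w12.png",s)
goto((.44,-.27,.22),108.6)
E
```

```text
rows shift [  5.91 -34.2    6.04] turn -18.6 (other way 161.4 ) j7 1.41
```

View pics/w12.png

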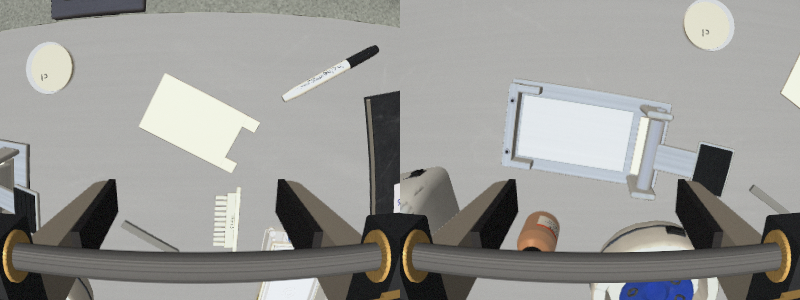

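Left half: the plate corners are near (165,73), (139,126), (234,172) and (260,124), with the notch to the right. Right half: the glass is at (515–633, 94–172) with the fence on its left and the lever on its right. Next I'll fit rectangles in world coordinates.

```bash
cat >> h.py <<'E'
def rect(cam,mask,seed,z):
    """fit min-area rectangle in world plane z to the blob holding seed: centre, sizes, long-axis angle"""
    n,lab=cv2.connectedComponents(mask.astype(np.uint8),connectivity=4)
    m=(lab==lab[int(seed[1]),int(seed[0])]).astype(np.uint8)
    c=max(cv2.findContours(m,cv2.RETR_EXTERNAL,cv2.CHAIN_APPROX_NONE)[0],key=len)[:,0,:]
    W=world(cam,c,z)[:,:2]*1000
    (x,y),(w,h),a=cv2.minAreaRect(W.astype(np.float32))
    if w<h:w,h,a=h,w,a+90
    return np.round([x,y,w,h,(a+90)%180-90],1),W
E
python3 - <<'E'
from h import *
c=r.get_calibration("wrist")
for f,k,s,z in(("w1","cam1",(280,180),.005),("w2","cam2",(255,190),.017)):
    im=cv2.imread(f"pics/{f}.png");cam=("wrist",c,np.load(k+".npy"))
    b=cv2.medianBlur(im,3).astype(int);d=np.abs(b-b[s[1],s[0]]).max(2)
    print(b[s[1],s[0]])
    for t in(15,25,35):print(f,t,rect(cam,d<t,s,z)[0])
    if f=="w2":
        print("pix rows across glass",[im[y,255].tolist() for y in range(140,240,6)])
        for uv in((323,131),(311,219),(319,231),(112+0,83+60)):pass
        P=[(512-400+80,82+60),(506-400+80,163+60),(634-400+80,198+60),(653-400+80,200+60),(671-400+80,104+60)];print(world(cam,P,.012).round(4))
        cv2.imwrite("pics/w2z.png",cv2.resize(im[130:270,170:430],None,fx=3,fy=3,interpolation=cv2.INTER_CUBIC))
E
```

```text
[229 244 241]
w1 15 [445.7 366.2 118.3  65.9  62. ]
w1 25 [445.7 366.1 118.9  66.7  62. ]
w1 35 [445.6 366.  119.3  67.   62. ]
[236 232 228]
w2 15 [497.8  46.1 118.7  67.3  80.4]
w2 25 [497.7  46.  119.4  67.5  80.5]
w2 35 [498.   48.2 124.2  67.9  80.5]
pix rows across glass [[176, 179, 178], [167, 172, 173], [207, 197, 189], [209, 199, 189], [234, 232, 227], [236, 231, 226], [237, 234, 228], [236, 232, 227], [237, 233, 228], [235, 232, 226], [235, 232, 228], [236, 232, 227], [238, 234, 228], [236, 233, 227], [205, 200, 189], [209, 199, 189], [160, 165, 165]]
[[ 0.4406 -0.0214  0.012 ]
 [ 0.5328 -0.0336  0.012 ]
 [ 0.5755  0.1146  0.012 ]
 [ 0.5785  0.1374  0.012 ]
 [ 0.4655  0.1527  0.012 ]]
```

View pics/w2z.png

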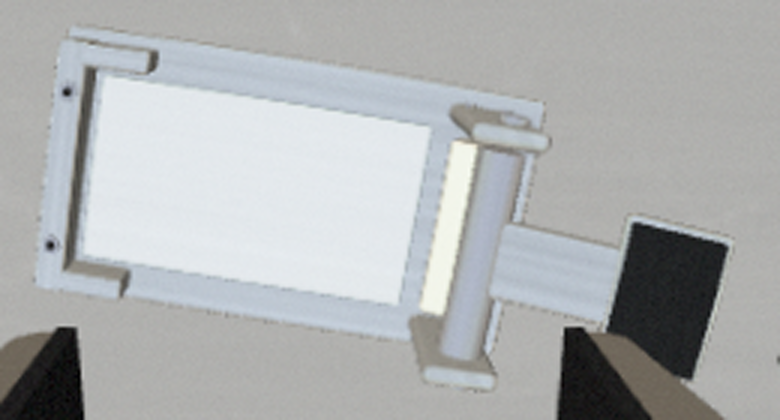

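Emit:
{"op": "jog_arm", "data": {
  "deltas": [
    [9.19,1,-5,0.5,-3],
    [9.19,2,-10,1.5,-6],
    [9.19,3,-15,2.5,-9],
    [9.19,4,-20,3.5,-12],
    [9.19,5,-25,4.5,-15],
    [9.19,5.9,-30,5.5,-18.6],
    [9.19,5.9,-34.0,6,-18.6],
    [9.19,5.9,-35.0,6,-18.6],
    [9.19,5.9,-35.0,6,-18.6]
  ]
}}

```text
time_s: 2.75
ee_pos: [0.4408, -0.2794, 0.2202]
orientation: [0.505, -3.1, -0.001]
ft_force: [0.1, 0.7, -0.7]
width: 1.001
grip_force: 0.0
```

The zoom shows the glass clear of the fence at zoom (85–97) on its left and of the white foot at (420–452) on its right. The fitted glass size of 119×67.5 mm matches the given 120×68. Next is spacer 1.

```bash
cat > sp.py <<'E'
from h import *
import sys
im,cam=snap("wrist",sys.argv[1])
g0=np.array([float(sys.argv[2]),float(sys.argv[3]),.006]);s=pix(cam,g0)[0];print("px",s)
b=cv2.GaussianBlur(im,(3,3),0).astype(int).max(2)
x0,x1,y0,y1=150,410,60,330
bg=np.median(b[y0:y1,x0:x1]);m=np.zeros(b.shape,bool);m[y0:y1,x0:x1]=b[y0:y1,x0:x1]<bg-25
n,lab,st,ce=cv2.connectedComponentsWithStats(m.astype(np.uint8))
for i in range(1,n):
    if st[i,4]>150:
        q=rect(cam,lab==i,np.argwhere(lab==i)[0][::-1],.006)[0]
        if q[2]<200: print(st[i],q)
E
python3 sp.py s1 .44 -.27
```

```text
px [285.70785809 207.56326176]
[ 268   60  142   61 4231] [ 314.6 -258.9  133.4   58.8  -71.4]
[150 122  42  81 832] [ 434.3 -391.8   85.2   11.   -14.8]
[ 281  137   16  123 1369] [ 432.8 -269.9  118.1   10.7   16.8]
```

```bash
python3 - <<'E'
from h import *
goto((.4328,-.2699,.0905),106.8)
E
```

```text
rows shift [ 0.54  0.98 12.98] turn 1.9 (other way -178.1 ) j7 2.52
```

Emit:
{"op": "jog_arm", "data": {
  "deltas": [
    [4,0.3,0.5,3,1],
    [4,0.5,1,7,1.9],
    [4,0.54,0.98,10,1.9],
    [4,0.54,0.98,12,1.9],
    [4,0.54,0.98,12.6,1.9],
    [4,0.54,0.98,12.9,1.9],
    [4,0.54,0.98,12.98,1.9],
    [4,0.54,0.98,12.98,1.9]
  ],
  "newtons": 12
}}

```text
time_s: 3.6
ee_pos: [0.4325, -0.2718, 0.0919]
orientation: [-0.455, 3.107, -0.001]
ft_force: [0.1, -0.4, 0.2]
width: 0.439
grip_force: 0.0
```

Emit:
{"op": "jog_arm", "data": {
  "deltas": [
    [0,0,0,0,0],
    [0,0,0,0,0],
    [0,0,0,0,0],
    [0,0,0,0,0],
    [0,0,0,0,0],
    [0,0,0,0,0],
    [0,0,0,-1,0],
    [0,0,0,-3,0],
    [0,0,0,-6,0],
    [0,0,0,-8,0]
  ]
}}

```text
time_s: 4.6
ee_pos: [0.4319, -0.2723, 0.1728]
orientation: [-0.454, 3.108, -0.001]
ft_force: [-0.0, 0.5, -0.3]
width: 0.105
grip_force: 12.0
```

Spacer 1 is held at 9.7 mm wide. Next I'll carry it over the far side of the glass.

```bash
python3 - <<'E'
from h import *
_,cam=snap("top")
print("bottle cap",world(cam,(272.5,180.5),.085),world(cam,(272.7,190),.0))
goto((.5263,.0412,.135),-9.5)
E
```

```text
bottle cap [[ 6.14866855e-01 -4.84162898e-04  8.50000000e-02]] [[ 6.03526056e-01 -5.05936041e-04  0.00000000e+00]]
rows shift [-17.89  27.48   4.01] turn -63.9 (other way 116.1 ) j7 2.51
```

Emit:
{"op": "jog_arm", "data": {
  "deltas": [
    [0,-1,3,-2,8],
    [0,-2,6,-4,16],
    [0,-3.5,10,-4,24],
    [0,-5,14,-4,32],
    [0,-6.2,18,-4,40],
    [0,-7.2,21,-4,48],
    [0,-10,23,-4,56],
    [0,-13,25,-3,64],
    [0,-16,26.5,-2,72],
    [0,-17.9,27.5,-1,80]
  ]
}}

```text
time_s: 5.65
ee_pos: [0.5259, 0.0451, 0.1807]
orientation: [1.654, 2.67, 0.002]
ft_force: [-0.4, -0.2, 0.8]
width: 0.107
grip_force: 12.0
```

```bash
python3 - <<'E'
from h import *
goto((.5263,.0412,.135),-9.5)
E
```

```text
rows shift [-0.37 -0.14  4.57] turn 35.9 (other way -144.1 ) j7 0.58
```

Emit:
{"op": "jog_arm", "data": {
  "deltas": [
    [0,0,0,1,8],
    [0,0,0,2,16],
    [0,0,0,3,24],
    [0,0,0,4,32],
    [0,0,0,4.5,36],
    [0,0,0,4.6,36],
    [0,0,0,4.6,36]
  ]
}}

```text
time_s: 6.35
ee_pos: [0.5244, 0.0428, 0.1349]
orientation: [-2.393, -2.035, 0.0]
ft_force: [-0.2, -0.1, 0.3]
width: 0.101
grip_force: 12.0
```

```bash
python3 - <<'E'
from h import *
goto((.5263,.0412,.108),-9.5)
im,cam=snap("wrist","p1")
cv2.imwrite("pics/p1z.png",cv2.resize(im[60:420,100:460],None,fx=1.6,fy=1.6))
E
```

```text
rows shift [-0.13  0.22  2.69] turn 0.2 (other way -179.8 ) j7 0.13
```

View pics/p1z.png

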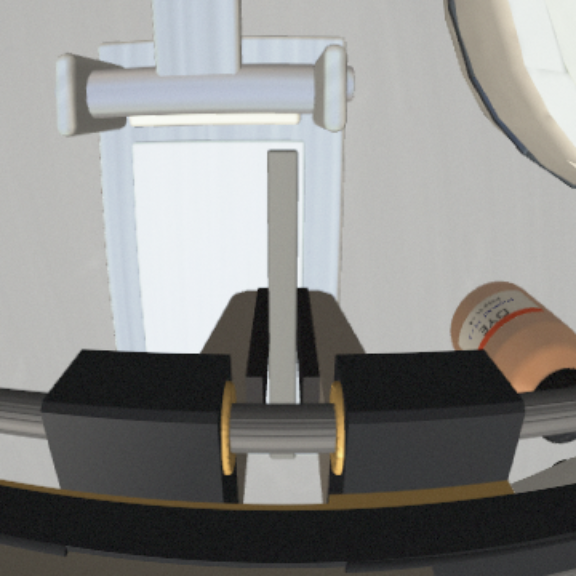

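The picture shows the spacer held straight. Its near end is at zoom (268–298,150), and the glass corner is at (303,143) with its left edge at 133. Next I'll measure the edges numerically.

```bash
cat > meas.py <<'E'
from h import *
G=np.array([.4977,.0460]);u=np.array([np.cos(np.radians(-99.5)),np.sin(np.radians(-99.5))]);v=np.array([-u[1],u[0]])
def jig(P):d=P[:,:2]-G;return np.c_[d@u,d@v]*1000   # mm, glass-centred, along/across
def edges(cam,im,a,b,z,n=120):
    """grey-level steps along the segment a->b (glass frame, mm) at height z: (position, step)"""
    t=np.linspace(0,1,n)[:,None];q=(np.array(a)+(np.array(b)-a)*t)
    P=np.c_[G+(q[:,:1]*u+q[:,1:]*v)/1000,np.full(n,z)];uv=pix(cam,P).astype(np.float32)
    g=cv2.GaussianBlur(cv2.cvtColor(im,cv2.COLOR_BGR2GRAY),(3,3),0).astype(np.float32)
    s=cv2.remap(g,uv[None,:,0],uv[None,:,1],cv2.INTER_LINEAR)[0];d=np.gradient(s)
    k=[i for i in range(2,n-2) if abs(d[i])>2 and abs(d[i])==max(abs(d[i-2:i+3]))]
    return [(q[i].round(1).tolist(),round(float(d[i]),1)) for i in k]
E
python3 - <<'E'
from meas import *
im=cv2.imread("pics/p1.png");c=r.get_calibration("wrist");cam=("wrist",c,T(r.get_obs())@c["mount"])
for x in(-55,-45,-35):
    print(x,"spacer",edges(cam,im,(x,10),(x,50),.050),"glassL",edges(cam,im,(x,-45),(x,-25),.017))
print("gl right",edges(cam,im,(-59,25),(-59,45),.017))
print("end spacer",edges(cam,im,(-75,28),(-45,28),.050),"glass end",[edges(cam,im,(-75,y),(-50,y),.017) for y in(-20,0,15)])
E
```

```text
-55 spacer [([-55.0, 21.1], -26.5), ([-55.0, 31.2], 23.4), ([-55.0, 32.9], -9.0), ([-55.0, 45.0], -10.7), ([-55.0, 46.3], 5.7)] glassL [([-55.0, -32.9], 3.2), ([-55.0, -32.7], 3.2)]
-45 spacer [([-45.0, 21.1], -23.6), ([-45.0, 31.5], 26.0), ([-45.0, 32.9], -10.2), ([-45.0, 45.0], -9.4), ([-45.0, 46.3], 4.8)] glassL [([-45.0, -32.7], 4.4), ([-45.0, -32.6], 4.4), ([-45.0, -32.4], 4.4)]
-35 spacer [([-35.0, 21.1], -23.3), ([-35.0, 31.2], 23.2), ([-35.0, 32.9], -7.3), ([-35.0, 45.0], -9.3), ([-35.0, 46.6], 4.8)] glassL [([-35.0, -33.2], 2.5), ([-35.0, -32.6], 3.3), ([-35.0, -32.4], 3.3), ([-35.0, -32.2], 3.3)]
gl right [([-59.0, 33.9], -2.7)]
end spacer [([-72.2, 28.0], -4.8), ([-70.7, 28.0], 16.7), ([-67.4, 28.0], -5.9), ([-62.9, 28.0], -2.8), ([-61.4, 28.0], 8.6), ([-59.4, 28.0], -25.0), ([-57.9, 28.0], 8.0)] glass end [[([-72.5, -20.0], -4.6), ([-70.6, -20.0], 15.2), ([-66.8, -20.0], -6.9), ([-59.9, -20.0], 5.5)], [([-72.5, 0.0], -4.0), ([-72.3, 0.0], -4.0), ([-72.1, 0.0], -4.0), ([-70.6, 0.0], 14.5), ([-66.8, 0.0], -5.4), ([-59.5, 0.0], 5.8)], [([-72.3, 15.0], -3.8), ([-70.4, 15.0], 12.0), ([-66.8, 15.0], -4.5), ([-59.5, 15.0], 5.5)]]
```

Emit:
{"op": "jog_arm", "data": {
  "deltas": [
    [0,0,0.15,0.3,0],
    [0,0,0.29,0.8,0],
    [0,0,0.29,1.4,0],
    [0,0,0.29,1.9,0],
    [0,0,0.29,2.2,0],
    [0,0,0.29,2.3,0],
    [0,0,0.29,2.3,0]
  ]
}}

```text
time_s: 7.1
ee_pos: [0.5272, 0.0422, 0.1117]
orientation: [-2.395, -2.032, 0.001]
ft_force: [0.6, 0.3, 0.1]
width: 0.106
grip_force: 12.0
```

```bash
python3 - <<'E'
from meas import *
o=r.get_obs();print(o["ee_pos"],o["ft_force"],jig(o["ee_pos"][None]))
im,cam=snap("wrist","p2");zt=o["ee_pos"][2]-.091+.006
for x in(-52,-40):
    print(x,"spacer",edges(cam,im,(x,15),(x,40),zt),"glassL",edges(cam,im,(x,-45),(x,-25),.017),"R",edges(cam,im,(x,25),(x,45),.017))
print("end spacer",edges(cam,im,(-75,28),(-45,28),zt),"glass end",[edges(cam,im,(-65,y),(-50,y),.017) for y in(-20,15)],"gl right",edges(cam,im,(-59.3,25),(-59.3,45),.017))
E
```

```text
[0.52723331 0.04215211 0.11166881] [0.55522887 0.26585506 0.06782113] [[-1.07928875 29.76336643]]
-52 spacer [([-52.0, 24.0], -19.7), ([-52.0, 32.9], -3.7), ([-52.0, 34.3], 14.6)] glassL [([-52.0, -32.9], 4.2)] R [([-52.0, 33.1], -2.8), ([-52.0, 34.6], 10.4)]
-40 spacer [([-40.0, 24.0], -17.3), ([-40.0, 32.9], -3.5), ([-40.0, 34.3], 11.9)] glassL [([-40.0, -33.1], 3.9)] R [([-40.0, 33.1], -2.1), ([-40.0, 34.7], 9.4)]
end spacer [([-72.0, 28.0], -4.8), ([-70.5, 28.0], 18.7), ([-66.9, 28.0], -5.7), ([-61.4, 28.0], -2.7), ([-60.1, 28.0], 7.3), ([-59.1, 28.0], -23.7), ([-57.6, 28.0], 8.3)] glass end [[([-60.8, -20.0], -2.4), ([-60.7, -20.0], -2.4), ([-59.7, -20.0], 4.8), ([-59.6, -20.0], 4.8)], [([-59.7, 15.0], 4.1), ([-59.6, 15.0], 4.1), ([-59.5, 15.0], 4.1), ([-58.9, 15.0], 3.0)]] gl right [([-59.3, 33.4], -2.8)]
```

Aligned to within 0.3 mm, so I'll lower and release.

Emit:
{"op": "jog_arm", "data": {
  "deltas": [
    [0,0,0,0.15,0],
    [0,0,0,0.3,0],
    [0,0,0,0.35,0],
    [0,0,0,0.35,0],
    [2.2,0,0,0.35,0],
    [2.2,0,0,0.35,0],
    [2.2,0,0,0.35,0],
    [2.2,0,0,-1,0],
    [2.2,0,0,-4,0],
    [2.2,0,0,-9,0]
  ]
}}

```text
time_s: 8.15
ee_pos: [0.5258, 0.042, 0.2017]
orientation: [-2.394, -2.031, 0.008]
ft_force: [2.0, 0.9, -0.3]
width: 0.236
grip_force: 0.0
```

```bash
python3 - <<'E'
from h import *
goto((.44,-.06,.22),0);goto((.445,-.395,.20),75)
E
```

```text
rows shift [-11.47  -6.81  -1.77] turn -9.4 (other way 170.6 ) j7 0.05
rows shift [-44.43  -0.85   0.28] turn -84.4 (other way 95.6 ) j7 0.05
```

Emit:
{"op": "jog_arm", "data": {
  "deltas": [
    [4,-3,-2,-1,-8],
    [4,-7,-4,-2,-16],
    [4,-11,-6,-2,-24],
    [4,-15.5,-6.5,-2,-32],
    [4,-20,-6,-2,-40],
    [4,-25,-5,-2,-48],
    [4,-30,-4,-1,-56],
    [4,-35,-3,0,-64],
    [4,-39.5,-2,0,-72],
    [4,-44.4,-0.8,0.2,-80]
  ]
}}

```text
time_s: 9.15
ee_pos: [0.4451, -0.3671, 0.202]
orientation: [0.569, 3.089, 0.0]
ft_force: [-0.0, 0.3, 1.3]
width: 0.437
grip_force: 0.0
```

Emit:
{"op": "jog_arm", "data": {
  "deltas": [
    [4,0,0,0,-4],
    [4,0,0,0,-4]
  ]
}}

```text
time_s: 9.35
ee_pos: [0.4443, -0.3674, 0.202]
orientation: [0.476, 3.105, -0.001]
ft_force: [0.7, 0.2, 0.6]
width: 0.441
grip_force: 0.0
```

```bash
python3 sp.py s2 .445 -.395; python3 - <<'E'
from h import *
print(r.get_obs()["ee_pos"],r.get_obs()["orientation"],r.get_obs()["joint_pos"][6])
E
```

```text
px [247.19736382 219.80845038]
[ 150   60  134   49 2851] [ 318.1 -383.7  117.5   44.1   72.9]
[150 195  16  62 327] [ 425.4 -480.5   60.3    7.9   -9.4]
[ 0.44486743 -0.3657715   0.20185572] [4.75331020e-01 3.10539759e+00 4.20476334e-04] 2.1357830186537616
```

Emit:
{"op": "jog_arm", "data": {
  "deltas": [
    [9,-0.9,-2.8,-1,2],
    [9,-0.9,-2.8,-1,2],
    [9,-0.9,-2.8,-1,2],
    [9,-0.9,-2.8,-1,2]
  ]
}}

```text
time_s: 9.8
ee_pos: [0.4461, -0.3929, 0.2113]
orientation: [-0.522, -3.097, -0.002]
ft_force: [-0.3, 0.7, 0.1]
width: 0.756
grip_force: 0.0
```

```bash
python3 sp.py s3 .445 -.395; python3 - <<'E'
from h import *
print(r.get_obs()["ee_pos"])
im=cv2.imread("pics/s3.png");cv2.imwrite("pics/s3z.png",im)
E
```

```text
px [273.52983536 207.3386557 ]
[ 150   60  128   52 2948] [ 318.  -409.2  116.1   48.4   71.1]
[ 263  149   20  126 1380] [ 451.2 -397.7  120.    10.6  -15. ]
[ 0.44611668 -0.39297884  0.21123731]
```

```bash
python3 - <<'E'
from h import *
goto((.4512,-.3977,.091),75)
E
```

```text
rows shift [-0.64 -0.29 12.02] turn -4.1 (other way 175.9 ) j7 2.14
```

Emit:
{"op": "jog_arm", "data": {
  "deltas": [
    [4,-0.64,-0.29,3,-2],
    [4,-0.64,-0.29,7,-4.1],
    [4,-0.64,-0.29,9,-4.1],
    [4,-0.64,-0.29,10.5,-4.1],
    [4,-0.64,-0.29,11.5,-4.1],
    [4,-0.64,-0.29,12,-4.1],
    [4,-0.64,-0.29,12,-4.1],
    [4,-0.64,-0.29,12,-4.1]
  ],
  "newtons": 12
}}

```text
time_s: 10.65
ee_pos: [0.4512, -0.4001, 0.0923]
orientation: [0.414, 3.113, -0.001]
ft_force: [0.7, -0.3, 0.4]
width: 0.436
grip_force: 0.0
```

```bash
python3 - <<'E'
from h import *
print(r.get_obs()["ee_pos"]);goto((.4512,-.3977,.091),75)
E
```

```text
[ 0.45118041 -0.40009331  0.0922857 ]
rows shift [0.06 0.23 0.13] turn -0.1 (other way 179.9 ) j7 2.28
```

Emit:
{"op": "jog_arm", "data": {
  "deltas": [
    [0,0,0,0,0],
    [0,0,0,0,0],
    [0,0,0,0,0],
    [0,0,0,0,0],
    [0,0,0,0,0],
    [0,0,0,0,0],
    [0,0,0,-1,0],
    [0,0,0,-4,0],
    [0,0,0,-8,0],
    [0,0,0,-12,0]
  ]
}}

```text
time_s: 11.65
ee_pos: [0.4503, -0.3996, 0.2129]
orientation: [-0.414, -3.113, -0.0]
ft_force: [1.3, -1.0, -0.8]
width: 0.103
grip_force: 12.0
```

```bash
python3 - <<'E'
from h import *
goto((.43,-.06,.22),-9.5);goto((.4691,.0508,.136),-9.5)
E
```

```text
rows shift [10.84 32.25 -0.7 ] turn 84.3 (other way -95.7 ) j7 2.21
rows shift [ 9.95 43.96  7.7 ] turn 84.3 (other way -95.7 ) j7 2.21
```

Emit:
{"op": "jog_arm", "data": {
  "deltas": [
    [0,1.5,3.5,-0.5,7],
    [0,3,7.5,-0.7,14],
    [0,4.5,11.5,-0.7,21],
    [0,6,15.5,-0.7,28],
    [0,7.5,19.5,-0.7,35],
    [0,9,23.5,-0.7,42],
    [0,10,27.5,-0.7,49],
    [0,10.8,31.5,-0.7,56],
    [0,10.8,35,0,63],
    [0,10.5,38,1,70]
  ]
}}

```text
time_s: 12.65
ee_pos: [0.4489, -0.0032, 0.2023]
orientation: [2.129, 2.31, 0.004]
ft_force: [0.0, -0.0, 0.2]
width: 0.105
grip_force: 12.0
```

```bash
python3 - <<'E'
from h import *
goto((.4691,.0508,.136),-9.5)
E
```

```text
rows shift [5.21 2.44 6.64] turn 14.2 (other way -165.8 ) j7 0.3
```

Emit:
{"op": "jog_arm", "data": {
  "deltas": [
    [0,2.5,1.2,2,7],
    [0,4.7,2.3,4.5,14],
    [0,4.7,2.3,6,14.2],
    [0,4.7,2.3,6.6,14.2],
    [0,4.7,2.3,6.6,14.2],
    [0,4.7,2.3,6.6,14.2]
  ]
}}

```text
time_s: 13.25
ee_pos: [0.4678, 0.0426, 0.1362]
orientation: [2.396, 2.032, 0.002]
ft_force: [-0.1, -0.1, -0.3]
width: 0.105
grip_force: 12.0
```

```bash
cat > m2.py <<'E'
from meas import *
import sys
o=r.get_obs();print(o["ee_pos"],o["ft_force"],jig(o["ee_pos"][None]));goto((.4691,.0508,.1093),-9.5)
im,cam=snap("wrist",sys.argv[1]);zt=o["ee_pos"][2]-.0923+.006
for x in(-52,-40):
    print(x,"held",edges(cam,im,(x,-40),(x,-15),zt),"other",edges(cam,im,(x,20),(x,40),.023),"glassL",edges(cam,im,(x,-45),(x,-15),.017))
print("end held",edges(cam,im,(-66,-28),(-45,-28),zt),"other",edges(cam,im,(-66,29),(-50,29),.023),"glass end",[edges(cam,im,(-65,y),(-50,y),.017) for y in(-10,15)],"gl L",edges(cam,im,(-59.3,-45),(-59.3,-25),.017))
E
python3 m2.py q1
```

```text
[0.46779061 0.04261144 0.13620984] [-0.09260169 -0.06213818 -0.26150146] [[  8.27856083 -28.93992827]]
rows shift [ 0.83 -0.01  2.69] turn 0.1 (other way -179.9 ) j7 0.12
-52 held [([-52.0, -32.6], 5.9)] other [([-52.0, 22.5], -14.3), ([-52.0, 24.2], 6.0), ([-52.0, 33.9], 6.3)] glassL [([-52.0, -33.2], 6.3)]
-40 held [([-40.0, -34.5], -12.5), ([-40.0, -25.7], -3.2), ([-40.0, -24.2], 16.4)] other [([-40.0, 22.9], -13.6), ([-40.0, 24.0], 5.8), ([-40.0, 33.9], 6.6)] glassL [([-40.0, -35.7], -11.2), ([-40.0, -25.1], -3.1), ([-40.0, -23.3], 15.8)]
end held [([-59.6, -28.0], 4.5), ([-51.4, -28.0], -15.8), ([-49.8, -28.0], 5.5)] other [([-58.7, 29.0], -6.6)] glass end [[([-59.5, -10.0], 2.9), ([-59.3, -10.0], 2.9), ([-59.2, -10.0], 2.9)], [([-59.3, 15.0], 3.3)]] gl L [([-59.3, -33.1], 3.0)]
```

Emit:
{"op": "jog_arm", "data": {
  "deltas": [
    [0,0.4,0.05,0.3,0],
    [0,0.8,0.05,0.8,0],
    [0,0.8,0.05,1.4,0],
    [0,0.8,0.05,1.9,0],
    [0,0.8,0.05,2.2,0],
    [0,0.8,0.05,2.3,0],
    [0,0.8,0.05,2.3,0]
  ]
}}

```text
time_s: 14.0
ee_pos: [0.4692, 0.0509, 0.1122]
orientation: [-2.395, -2.033, 0.001]
ft_force: [0.1, 0.4, 0.0]
width: 0.105
grip_force: 12.0
```

```bash
python3 m2.py q2
```

```text
[0.46918624 0.05092664 0.11219715] [0.11389026 0.39588681 0.01581581] [[ -0.15294981 -28.93584654]]
rows shift [-0.01 -0.01  0.29] turn 0.2 (other way -179.8 ) j7 0.14
-52 held [([-52.0, -34.7], -11.8), ([-52.0, -25.9], -2.8), ([-52.0, -24.5], 16.0)] other [([-52.0, 22.5], -18.3), ([-52.0, 24.0], 6.8), ([-52.0, 33.6], 8.2)] glassL [([-52.0, -35.2], -13.2), ([-52.0, -25.8], -2.7), ([-52.0, -24.1], 17.2)]
-40 held [([-40.0, -34.7], -12.6), ([-40.0, -33.7], 2.8), ([-40.0, -24.9], 15.6)] other [([-40.0, 22.5], -19.3), ([-40.0, 23.7], 7.1), ([-40.0, 33.8], 7.3)] glassL [([-40.0, -35.2], -12.6), ([-40.0, -24.6], 18.5)]
end held [([-60.7, -28.0], 2.2), ([-59.1, -28.0], -14.0), ([-58.2, -28.0], 5.6), ([-58.1, -28.0], 5.6)] other [([-60.5, 29.0], 3.0), ([-60.4, 29.0], 3.0), ([-59.3, 29.0], -9.7), ([-58.9, 29.0], -9.5), ([-57.8, 29.0], 3.6)] glass end [[([-60.0, -10.0], 4.2), ([-59.2, -10.0], 4.1)], [([-59.7, 15.0], 3.8), ([-59.3, 15.0], 4.1)]] gl L [([-59.3, -34.4], -2.7), ([-59.3, -33.4], 2.8), ([-59.3, -25.3], 2.3)]
```

Emit:
{"op": "jog_arm", "data": {
  "deltas": [
    [0,0,0.08,0.1,0],
    [0,0,0.08,0.2,0],
    [0,0,0.08,0.27,0],
    [0,0,0.08,0.27,0],
    [2.2,0,0.08,0.27,0],
    [2.2,0,0.08,0.27,0],
    [2.2,0,0.08,0.27,0],
    [2.2,0,0.08,-1,0],
    [2.2,0,0.08,-4,0],
    [2.2,0,0.08,-8,0]
  ]
}}

```text
time_s: 15.05
ee_pos: [0.4692, 0.0506, 0.193]
orientation: [-2.395, -2.032, 0.005]
ft_force: [0.5, 0.9, 0.7]
width: 0.235
grip_force: 0.0
```

Emit:
{"op": "jog_arm", "data": {
  "deltas": [
    [2.2,-2,2.8,-3,0],
    [2.2,-2,2.8,-6,0],
    [2.2,-2,2.8,-8,0],
    [2.2,-2,2.8,-8,0],
    [2.2,-2,2.8,-8,0]
  ]
}}

```text
time_s: 15.55
ee_pos: [0.4942, 0.0269, 0.2727]
orientation: [-2.394, -2.034, -0.002]
ft_force: [-0.6, 0.2, -0.3]
width: 0.245
grip_force: 0.0
```

```bash
python3 - <<'E'
from meas import *
o=r.get_obs();print(o["ee_pos"],o["ft_force"])
im,cam=snap("wrist","v1")
for x in(-50,-35,20,45):
    print(x,"L",edges(cam,im,(x,-40),(x,-18),.023),"R",edges(cam,im,(x,18),(x,40),.023))
for y in(-29,0,29):print(y,edges(cam,im,(-75,y),(-50,y),.023),edges(cam,im,(50,y),(70,y),.023))
cv2.imwrite("pics/v1z.png",im)
goto((.4457,.3661,.15),152)
E
```

```text
[0.49418986 0.02689339 0.27274718] [-0.62901853  0.22001844 -0.2837888 ]
-50 L [([-50.0, -34.3], -4.3), ([-50.0, -34.1], -4.3), ([-50.0, -33.9], -4.3), ([-50.0, -33.0], -2.1), ([-50.0, -24.3], 5.2), ([-50.0, -24.1], 5.2), ([-50.0, -23.2], 7.1), ([-50.0, -23.0], 7.1), ([-50.0, -22.8], 7.1), ([-50.0, -21.9], 3.2), ([-50.0, -21.7], 3.2)] R [([-50.0, 22.3], -3.2), ([-50.0, 23.2], -7.1), ([-50.0, 23.4], -7.1), ([-50.0, 23.5], -7.1), ([-50.0, 23.7], -7.1), ([-50.0, 24.5], -4.7), ([-50.0, 33.5], 3.2), ([-50.0, 34.8], 4.4)]
-35 L [([-35.0, -34.3], -3.8), ([-35.0, -34.1], -3.8), ([-35.0, -33.2], -3.7), ([-35.0, -23.2], 8.5), ([-35.0, -23.0], 8.5), ([-35.0, -22.8], 8.5), ([-35.0, -21.9], 4.7)] R [([-35.0, 23.7], -6.2), ([-35.0, 23.9], -6.2), ([-35.0, 24.7], -4.3), ([-35.0, 24.8], -4.3), ([-35.0, 33.7], 5.1), ([-35.0, 33.9], 5.1)]
20 L [([20.0, -33.9], -4.7), ([20.0, -32.8], -2.2), ([20.0, -23.4], 7.3), ([20.0, -22.4], 5.9)] R [([20.0, 22.1], -3.6), ([20.0, 23.2], -7.2), ([20.0, 23.7], -7.2), ([20.0, 24.7], -3.9), ([20.0, 33.9], 3.0), ([20.0, 34.8], 4.8), ([20.0, 35.4], 4.4), ([20.0, 36.3], 2.2
[... 1450 characters left out ...]
58.4, 0.0], 2.4)] [([57.1, 0.0], -2.7), ([57.9, 0.0], -4.2), ([58.1, 0.0], -4.2), ([59.2, 0.0], -6.2), ([59.4, 0.0], -6.2), ([59.9, 0.0], -5.7), ([60.6, 0.0], -5.2), ([60.8, 0.0], -5.2), ([65.0, 0.0], 5.3), ([66.1, 0.0], 6.5), ([67.6, 0.0], 3.0)]
29 [([-73.1, 29.0], 6.3), ([-72.1, 29.0], 5.5), ([-67.0, 29.0], -3.8), ([-66.8, 29.0], -3.8), ([-60.1, 29.0], -3.3), ([-59.0, 29.0], -3.9)] [([58.9, 29.0], -2.2), ([59.1, 29.0], -2.2), ([60.4, 29.0], -3.0), ([60.9, 29.0], -2.8), ([61.6, 29.0], -2.2), ([64.6, 29.0], 2.2), ([64.8, 29.0], 2.2), ([67.3, 29.0], -5.2), ([68.2, 29.0], -5.5), ([68.7, 29.0], -6.0), ([69.7, 29.0], -2.6)]
rows shift [ 32.69 -10.23  12.22] turn 18.7 (other way -161.3 ) j7 -0.03
```

View pics/v1z.png

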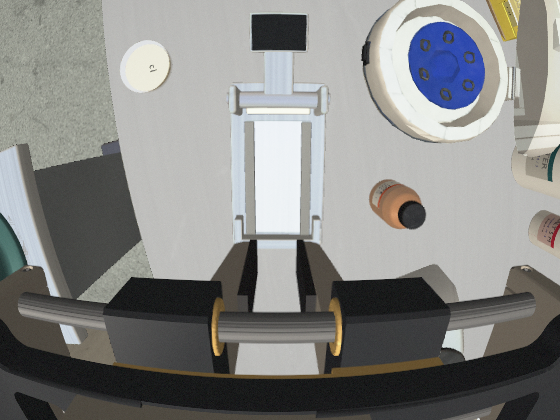

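The view shows both spacers level with the glass's edges and ends. Their outer faces are at ±34 mm. Now for the notched plate.

Emit:
{"op": "jog_arm", "data": {
  "deltas": [
    [8.6,4,-1.2,0,3],
    [8.6,8,-2.5,0,6],
    [8.6,12,-3.7,1,9],
    [8.6,16,-5,2.5,12],
    [8.6,20,-6.2,4,15],
    [8.6,24,-7.5,5.5,18],
    [8.6,28,-8.7,7,18.7],
    [8.6,32,-10.2,8,18.7],
    [8.6,32.7,-10.2,9,18.7],
    [8.6,32.7,-10.2,9,18.7]
  ]
}}

```text
time_s: 16.6
ee_pos: [0.4452, 0.3663, 0.1796]
orientation: [2.689, 1.62, -0.007]
ft_force: [-0.2, -1.5, 0.8]
width: 0.936
grip_force: 0.0
```

```bash
python3 - <<'E'
from h import *
goto((.4457,.3661,.09),152)
o=r.get_obs();im,cam=snap("wrist","pl2")
s=pix(cam,[.43,.34,.005])[0].round().astype(int);print(s)
b=cv2.medianBlur(im,3).astype(int);d=np.abs(b-b[s[1],s[0]]).max(2)
for t in(20,30):print(rect(cam,d<t,s,.005)[0])
E
```

```text
rows shift [0.05 0.06 8.96] turn 0.1 (other way -179.9 ) j7 -0.85
[276 249]
[446.  366.2 118.   66.4  61.9]
[446.  366.2 118.1  66.8  61.9]
```

Everything agrees, so I'll descend and grip.

Emit:
{"op": "jog_arm", "data": {
  "deltas": [
    [8.6,0.05,0.05,2.5,0],
    [8.6,0.05,0.05,5,0],
    [8.6,0.05,0.05,7,0],
    [8.6,0.05,0.05,8.2,0],
    [8.6,0.05,0.05,8.7,0],
    [8.6,0.05,0.05,8.95,0],
    [8.6,0.05,0.05,8.95,0],
    [8.6,0.05,0.05,8.95,0]
  ],
  "newtons": 25
}}

```text
time_s: 17.45
ee_pos: [0.448, 0.3663, 0.0938]
orientation: [-2.693, -1.617, -0.002]
ft_force: [1.1, 1.0, 0.8]
width: 0.934
grip_force: 0.0
```

Emit:
{"op": "jog_arm", "data": {
  "deltas": [
    [8.6,0,0,0.05,0],
    [6.5,0,0,0.05,0],
    [6.5,0,0,0.05,0],
    [6.5,0,0,0.05,0],
    [6.5,0,0,0.05,0],
    [6.5,0,0,0.05,0]
  ]
}}

```text
time_s: 18.05
ee_pos: [0.4496, 0.3655, 0.0936]
orientation: [2.693, 1.615, 0.005]
ft_force: [1.9, -2.5, 6.4]
width: 0.709
grip_force: 3.1
```

The opening is 65 mm, which is under 68, so the tips are on top of the plate: the TCP stopped at z=0.0936. I'll lift, open and recheck.

Emit:
{"op": "jog_arm", "data": {
  "deltas": [
    [6.5,0,0,-0.5,0],
    [8.8,0,0,-1.5,0],
    [8.8,0,0,-3,0],
    [8.8,0,0,-3,0],
    [8.8,0,0,-3,0],
    [8.8,0,0,-3,0]
  ]
}}

```text
time_s: 18.65
ee_pos: [0.4472, 0.3662, 0.1223]
orientation: [-2.693, -1.618, 0.001]
ft_force: [-0.7, -1.3, 0.0]
width: 0.953
grip_force: 0.0
```

```bash
cat > pl.py <<'E'
from h import *
import sys
o=r.get_obs();print(o["ee_pos"],o["ft_force"],o["width"],o["grip_force"]);im,cam=snap("wrist",sys.argv[1])
s=pix(cam,[.43,.34,.005])[0].round().astype(int)
b=cv2.medianBlur(im,3).astype(int);d=np.abs(b-b[s[1],s[0]]).max(2)
for t in(20,30):q=rect(cam,d<t,s,.005)[0];print(q)
goto((q[0]/1e3,q[1]/1e3,.09),q[4]+90)
E
python3 pl.py pl3
```

```text
[0.44718681 0.36622164 0.12233592] [-0.73783336 -1.29993528  0.04546262] 0.9529998661958734 0.0
[446.7 368.8 113.2  66.2  61.9]
[446.6 368.7 113.5  66.5  61.9]
rows shift [ 0.2  -0.17  3.21] turn 0.1 (other way -179.9 ) j7 -0.79
```

Emit:
{"op": "jog_arm", "data": {
  "deltas": [
    [8.8,0.05,-0.1,1,0],
    [8.8,0.05,-0.1,2,0],
    [8.8,0.05,-0.1,2.8,0],
    [8.8,0.05,-0.1,3.2,0],
    [8.8,0.05,-0.1,3.25,0],
    [8.8,0.05,-0.1,3.25,0],
    [8.8,0.05,-0.1,3.25,0]
  ]
}}

```text
time_s: 19.4
ee_pos: [0.4471, 0.367, 0.0901]
orientation: [2.693, 1.617, 0.001]
ft_force: [0.6, -0.6, 0.4]
width: 0.961
grip_force: 0.0
```

Emit:
{"op": "jog_arm", "data": {
  "deltas": [
    [6.5,0,0,0.02,0],
    [6.5,0,0,0.02,0],
    [6.5,0,0,0.02,0],
    [6.5,0,0,0.02,0],
    [6.5,0,0,0.02,0],
    [6.5,0,0,0.02,0]
  ]
}}

```text
time_s: 20.0
ee_pos: [0.4469, 0.3671, 0.0899]
orientation: [-2.693, -1.617, -0.0]
ft_force: [-1.2, 0.0, 2.0]
width: 0.732
grip_force: 25.0
```

The plate is gripped at 25 N and 67.3 mm. I'll lift it.

Emit:
{"op": "jog_arm", "data": {
  "deltas": [
    [6.5,0,0,-0.3,0],
    [6.5,0,0,-1,0],
    [6.5,0,0,-2.5,0],
    [6.5,0,0,-5,0],
    [6.5,0,0,-8,0],
    [6.5,0,0,-11,0],
    [6.5,0,0,-12,0],
    [6.5,0,0,-12,0]
  ]
}}

```text
time_s: 20.8
ee_pos: [0.4474, 0.3676, 0.2116]
orientation: [-2.692, -1.617, -0.005]
ft_force: [0.5, 0.4, -1.8]
width: 0.731
grip_force: 25.0
```

```bash
python3 - <<'E'
from meas import *
o=r.get_obs();print(o["ee_pos"],o["ft_force"],o["width"],o["grip_force"])
goto((.4977,.0460,.16),-9.5)
E
```

```text
[0.44739199 0.36759919 0.21159078] [ 0.51324076  0.414315   -1.78109136] 0.7314987825225309 24.99947100877762
rows shift [-26.04  19.55   5.07] turn -18.5 (other way 161.5 ) j7 -0.87
```

Emit:
{"op": "jog_arm", "data": {
  "deltas": [
    [6.5,-1.5,1.1,0,-1],
    [6.5,-4,3,0,-3],
    [6.5,-7,5.2,0,-5],
    [6.5,-10,7.5,0,-7.5],
    [6.5,-13,9.8,0,-10],
    [6.5,-16,12,0,-12.5],
    [6.5,-19,14.3,0,-15],
    [6.5,-22,16.5,0,-17],
    [6.5,-24.5,18.4,0,-18.5],
    [6.5,-26,19.5,0,-18.5]
  ]
}}

```text
time_s: 21.8
ee_pos: [0.4961, 0.043, 0.2086]
orientation: [-2.401, -2.026, 0.004]
ft_force: [0.6, 0.2, -1.0]
width: 0.733
grip_force: 25.0
```

Emit:
{"op": "jog_arm", "data": {
  "deltas": [
    [6.5,0,0,1,0],
    [6.5,0,0,3,0],
    [6.5,0,0,5,0],
    [6.5,0,0,6.5,0],
    [6.5,0,0,6.8,0],
    [6.5,0,0,6.8,0],
    [6.5,0,0,6.8,0]
  ]
}}

```text
time_s: 22.5
ee_pos: [0.4971, 0.0461, 0.142]
orientation: [2.398, 2.029, 0.001]
ft_force: [-0.6, 0.0, -0.6]
width: 0.73
grip_force: 25.0
```

```bash
cat > m3.py <<'E'
from meas import *
import sys
o=r.get_obs();print(o["ee_pos"],o["ft_force"],jig(o["ee_pos"][None]));goto((.4977,.0460,.114),-9.5)
im,cam=snap("wrist",sys.argv[1]);zt=o["ee_pos"][2]-.090+.005
for x in(-52,-44,-34):
    e=lambda *a:[(q,s) for q,s in edges(*a) if abs(s)>3.5]
    print(x,"plate",e(cam,im,(x,-44),(x,-26),zt),e(cam,im,(x,26),(x,44),zt))
print("ear ends",[e(cam,im,(-66,y),(-50,y),zt) for y in(-27,-24,24,27)],"notch end",e(cam,im,(-52,0),(-36,0),zt),"notch sides",e(cam,im,(-52,-30),(-52,30),zt))
print("spacer L/R @023",e(cam,im,(-58,-40),(-58,-15),.023),e(cam,im,(-58,15),(-58,40),.023))
E
python3 m3.py n1
```

```text
[0.49712644 0.04613252 0.14203964] [-0.60512423  0.01531175 -0.62318779] [[-0.03604094 -0.58756675]]
rows shift [-0.    0.06  2.8 ] turn -0.0 (other way 180.0 ) j7 0.09
-52 plate [([-52.0, -34.8], 6.2)] [([-52.0, 32.2], -5.3), ([-52.0, 32.4], -5.3), ([-52.0, 38.1], -5.1)]
-44 plate [([-44.0, -38.7], 3.7), ([-44.0, -34.6], 7.5), ([-44.0, -34.5], 7.5)] [([-44.0, 32.1], -7.4), ([-44.0, 37.9], -4.8), ([-44.0, 38.1], -4.8)]
-34 plate [([-34.0, -38.9], 5.0), ([-34.0, -34.5], 6.2), ([-34.0, -34.3], 6.2)] [([-34.0, 31.9], -7.3), ([-34.0, 37.8], -4.0), ([-34.0, 37.9], -4.0)]
ear ends [[([-61.6, -27.0], -9.0), ([-59.0, -27.0], 10.4), ([-58.6, -27.0], 9.9)], [([-61.4, -24.0], -10.0), ([-60.4, -24.0], 4.8), ([-58.9, -24.0], 10.0)], [([-62.1, 24.0], 4.2), ([-62.0, 24.0], 4.2), ([-61.0, 24.0], -14.7), ([-59.9, 24.0], 4.4), ([-59.0, 24.0], 9.8), ([-58.9, 24.0], 9.8), ([-58.5, 24.0], 9.8)], [([-61.0, 27.0], -8.7), ([-58.5, 27.0], 10.6), ([-58.3, 27.0], 10.6)]] notch end [([-43.8, 0.0], -9.4), ([-42.5, 0.0], 10.6), ([-41.9, 0.0], 5.0)] notch sides [([-52.0, -21.4], -37.8), ([-52.0, -19.4], 45.1), ([-52.0, 17.9], -11.2), ([-52.0, 19.4], 14.5)]
spacer L/R @023 [([-58.0, -33.7], -7.9), ([-58.0, -25.1], -4.6), ([-58.0, -23.2], 17.5)] [([-58.0, 23.2], -16.0), ([-58.0, 33.7], 7.0)]
```

Emit:
{"op": "jog_arm", "data": {
  "deltas": [
    [6.5,0.05,0.1,0.3,0],
    [6.5,0.05,0.1,0.8,0],
    [6.5,0.05,0.1,1.3,0],
    [6.5,0.05,0.1,1.8,0],
    [6.5,0.05,0.1,2.1,0],
    [6.5,0.05,0.1,2.3,0],
    [6.5,0.05,0.1,2.3,0],
    [6.5,0.05,0.1,2.3,0]
  ]
}}

```text
time_s: 23.35
ee_pos: [0.4979, 0.0462, 0.1187]
orientation: [2.398, 2.029, 0.0]
ft_force: [-0.1, 0.4, -1.7]
width: 0.732
grip_force: 25.0
```

```bash
python3 m3.py n2
```

```text
[0.49792851 0.04616153 0.11872763] [-0.05817672  0.38620015 -1.65806757] [[-0.19703469  0.19871856]]
rows shift [-0.02 -0.02  0.47] turn -0.0 (other way 180.0 ) j7 0.12
-52 plate [([-52.0, -43.2], 3.6), ([-52.0, -34.0], 7.0)] [([-52.0, 33.0], -5.7), ([-52.0, 42.6], -3.6), ([-52.0, 42.8], -3.6)]
-44 plate [([-44.0, -43.1], 4.1), ([-44.0, -42.9], 4.1), ([-44.0, -33.7], 7.2)] [([-44.0, 32.7], -7.6), ([-44.0, 32.8], -7.6), ([-44.0, 43.2], -3.9)]
-34 plate [([-34.0, -42.9], 3.6), ([-34.0, -33.7], 6.5), ([-34.0, -33.6], 6.5)] [([-34.0, 32.8], -7.7), ([-34.0, 43.2], -5.1)]
ear ends [[([-60.6, -27.0], -8.1), ([-59.1, -27.0], 13.6)], [([-60.6, -24.0], -8.0), ([-59.0, -24.0], 12.8)], [([-60.1, 24.0], -7.1), ([-59.9, 24.0], -7.1), ([-58.6, 24.0], 10.1), ([-58.5, 24.0], 10.1)], [([-59.5, 27.0], -7.8), ([-58.6, 27.0], 11.7), ([-58.5, 27.0], 11.7)]] notch end [([-43.8, 0.0], -9.8), ([-43.7, 0.0], -9.8), ([-42.9, 0.0], 10.0), ([-42.7, 0.0], 10.0), ([-42.6, 0.0], 10.0)] notch sides [([-52.0, -20.9], -25.1), ([-52.0, -19.4], 23.5), ([-52.0, 19.9], 12.5)]
spacer L/R @023 [([-58.0, -22.6], -5.5), ([-58.0, -20.9], 10.4)] [([-58.0, 20.5], -8.0)]
```

Emit:
{"op": "jog_arm", "data": {
  "deltas": [
    [6.5,0.03,0.05,0.15,-0.3],
    [6.5,0.03,0.05,0.3,-0.3],
    [6.5,0.03,0.05,0.4,-0.3],
    [6.5,0.03,0.05,0.5,-0.3],
    [6.5,0.03,0.05,0.55,-0.3],
    [6.5,0.03,0.05,0.55,-0.3]
  ]
}}

```text
time_s: 24.0
ee_pos: [0.4984, 0.0464, 0.1131]
orientation: [-2.393, -2.035, 0.0]
ft_force: [0.6, -0.4, -1.5]
width: 0.731
grip_force: 25.0
```

Emit:
{"op": "jog_arm", "data": {
  "deltas": [
    [6.5,0,0,0.05,0],
    [6.5,0,0,0.08,0],
    [6.5,0,0,0.08,0]
  ]
}}

```text
time_s: 24.3
ee_pos: [0.4985, 0.0464, 0.1128]
orientation: [-2.393, -2.035, -0.0]
ft_force: [-1.0, -1.0, 5.4]
width: 0.73
grip_force: 25.0
```

Contact at about 5 N. I'll release and rise straight up.

Emit:
{"op": "jog_arm", "data": {
  "deltas": [
    [7.0,0,0,0.05,0],
    [7.3,0,0,0.05,0],
    [7.8,0,0,0.05,0],
    [7.8,0,0,0.05,0],
    [7.8,0,0,-0.3,0],
    [7.8,0,0,-1.5,0],
    [7.8,0,0,-5,0],
    [7.8,0,0,-10,0],
    [7.8,0,0,-15,0],
    [7.8,0,0,-15,0]
  ]
}}

```text
time_s: 25.3
ee_pos: [0.5016, 0.0461, 0.269]
orientation: [2.391, 2.032, 0.018]
ft_force: [0.8, -0.1, -0.4]
width: 0.849
grip_force: 0.0
```

```bash
python3 - <<'E'
from meas import *
o=r.get_obs();print(o["ee_pos"],o["width"])
im,cam=snap("wrist","n3")
b=cv2.medianBlur(im,3).astype(int)
s=pix(cam,[*(G-.02*u),.028])[0].round().astype(int)
d=np.abs(b-b[s[1],s[0]]).max(2)
for t in(15,25):
    q,W=rect(cam,d<t,s,.028);print(q,jig(np.array([[q[0]/1e3,q[1]/1e3]])))
# pedal pad (black) blob at z~.081
p=np.array([*(G-.003*u-.146*u),.081]);sp=pix(cam,p)[0].round().astype(int);print(sp,b[sp[1],sp[0]])
q,W=rect(cam,b.max(2)<70,sp,.081);print("pad",q,jig(np.array([[q[0]/1e3,q[1]/1e3]])))
cv2.imwrite("pics/n3z.png",im)
E
```

```text
[0.50158407 0.04613261 0.26903992] 0.8494684646232389
[497.6  46.3 117.   66.7  80.8] [[-0.27938092 -0.14814284]]
[497.8  46.6 117.6  67.3  80.6] [[-6.08276122e-01 -4.00003363e-04]]
[271  39] [39 37 35]
pad [520.8 179.7  45.5  31.7  -9.3] [[-135.67898462    0.71633249]]
```

View pics/n3z.png

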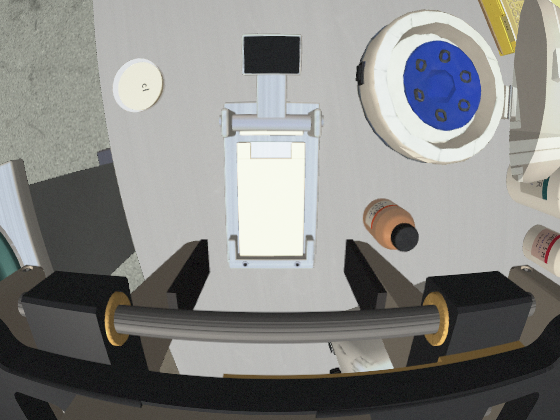

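The view shows the white plate squarely on the stack with its notch, at (270,150), towards the lever. The pad is at (272,54). The fitted pad size of 45.5×31.7 mm matches the given size, and so does its position. Next I'll close the fingers and go over the pad.

```bash
python3 - <<'E'
from h import *
goto((.5213,.1841,.185),-9.5)
E
```

```text
rows shift [13.88 -0.16  8.18] turn 0.3 (other way -179.7 ) j7 -0.07
```

Emit:
{"op": "jog_arm", "data": {
  "deltas": [
    [0,3,0,0,0],
    [0,6.5,0,0,0],
    [0,10,0,0,0],
    [0,12.5,-0.1,1,0],
    [0,13.9,-0.1,3,0],
    [0,13.9,-0.1,5,0],
    [0,13.9,-0.1,7,0],
    [0,13.9,-0.1,8,0],
    [0,13.9,-0.1,8,0],
    [0,13.9,-0.1,8,0]
  ]
}}

```text
time_s: 26.35
ee_pos: [0.5199, 0.1835, 0.1827]
orientation: [2.393, 2.035, -0.0]
ft_force: [0.4, -0.0, 0.6]
width: 0.006
grip_force: 0.0
```

Emit:
{"op": "jog_arm", "data": {
  "deltas": [
    [0,0,0,0.4,0],
    [0,0,0,0.8,0],
    [0,0,0,1.2,0],
    [0,0,0,1.5,0],
    [0,0,0,1.8,0],
    [0,0,0,2.1,0],
    [0,0,0,2.4,0],
    [0,0,0,2.7,0],
    [0,0,0,2.9,0],
    [0,0,0,2.9,0]
  ]
}}

```text
time_s: 27.35
ee_pos: [0.5208, 0.1867, 0.1547]
orientation: [-2.39, -2.036, -0.008]
ft_force: [-0.3, 7.0, 9.3]
width: 0.003
grip_force: 4.5
```

Emit:
{"op": "jog_arm", "data": {
  "deltas": [
    [0,0,0,0.1,0],
    [0,0,0,0.2,0],
    [0,0,0,0.3,0],
    [0,0,0,0.3,0],
    [0,0,0,0.3,0]
  ]
}}

```text
time_s: 27.85
ee_pos: [0.5209, 0.1871, 0.1521]
orientation: [-2.39, -2.036, -0.009]
ft_force: [-0.9, 6.3, 12.2]
width: 0.006
grip_force: 5.7
```

Emit:
{"op": "jog_arm", "data": {
  "deltas": [
    [0,0,0,0.1,0],
    [0,0,0,0.2,0],
    [0,0,0,0.2,0],
    [0,0,0,0.2,0]
  ]
}}

```text
time_s: 28.25
ee_pos: [0.521, 0.1871, 0.1516]
orientation: [-2.389, -2.035, -0.01]
ft_force: [-5.3, 6.4, 25.2]
width: 0.003
grip_force: 12.5
```

The force rose from 12 to 25 N over 0.5 mm, so the lever is at its stop. I'll rise slowly and check.

Emit:
{"op": "jog_arm", "data": {
  "deltas": [
    [0,0,0,0,0],
    [0,0,0,-0.3,0],
    [0,0,0,-0.8,0],
    [0,0,0,-1.3,0],
    [0,0,0,-1.8,0],
    [0,0,0,-2.3,0],
    [0,0,0,-3,0],
    [0,0,0,-5,0],
    [0,0,0,-9,0],
    [0,0,0,-12,0]
  ]
}}

```text
time_s: 29.25
ee_pos: [0.5195, 0.1837, 0.2697]
orientation: [-2.393, -2.035, 0.001]
ft_force: [0.3, 0.5, 0.2]
width: 0.005
grip_force: 0.0
```

Emit:
{"op": "jog_arm", "data": {
  "deltas": [
    [0,-4,0,0,0],
    [0,-8,0,0,0],
    [0,-12,0,0,0],
    [0,-14,0,0,0],
    [0,-14,0,0,0],
    [0,-14,0,0,0]
  ]
}}

```text
time_s: 29.85
ee_pos: [0.4972, 0.0462, 0.2684]
orientation: [-2.393, -2.035, -0.0]
ft_force: [-0.1, 0.5, -0.6]
width: 0.007
grip_force: 0.0
```

```bash
python3 - <<'E'
from meas import *
o=r.get_obs();print(o["ee_pos"],o["ft_force"],o["time_s"])
im,cam=snap("wrist","f1")
b=cv2.medianBlur(im,3).astype(int)
s=pix(cam,[*(G-.02*u),.028])[0].round().astype(int)
d=np.abs(b-b[s[1],s[0]]).max(2)
q,W=rect(cam,d<25,s,.028);print(q,jig(np.array([[q[0]/1e3,q[1]/1e3]])))
p=np.array([*(G-.136*u),.081]);sp=pix(cam,p)[0].round().astype(int)
q,W=rect(cam,b.max(2)<70,sp,.081);print("pad",q,jig(np.array([[q[0]/1e3,q[1]/1e3]])))
cv2.imwrite("pics/f1z.png",cv2.resize(im[90:290,190:360],None,fx=3,fy=3,interpolation=cv2.INTER_CUBIC))
E
```

```text
[0.49720272 0.04618564 0.26836837] [-0.10386912  0.52145635 -0.59434727] 29.85
[497.4  44.2 118.5  67.1  80.6] [[1.82482836e+00 1.20001009e-03]]
pad [520.8 179.5  45.2  31.8  -9.2] [[-135.4817275     0.74934201]]
```

View pics/f1z.png

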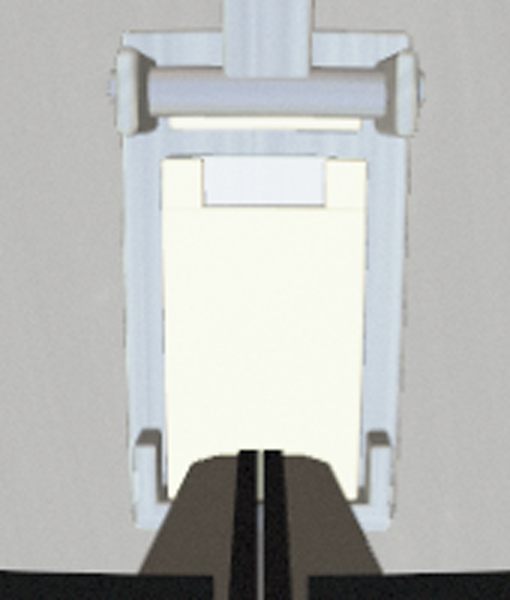

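The crop shows the plate square against the fence, its side edges straight, and spacer and glass in line under the ears at about (163–365,158). The lever is back at rest. The plate moved about 2.4 mm home, so I'll hand in.

```bash
python3 -c "
from rig import r
print(r.hand_in())"
```

```text
the job is handed in; nothing more can be done
None
```

The cassette is assembled and squared: spacers level with the glass edges, notch towards the lever, lever pressed to its stop and back up, and handed in at about 30 s; the hand-in call returned no verdict.

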